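# Stand the fallen run-card holders back up

## Task

Two of the three run-card holders on the lab bench, the red and the green, have been knocked onto their backs: tip each one back onto its foot, where it is, by gently pushing its raised foot over and down with closed fingertips, without gripping, lifting or sliding it away. Leave the blue holder, which still stands, and everything else on the bench where it is.

Things in the scene. Friction and masses are not known exactly. Their poses are not given: they have to be found in the camera images.
- holder_red: Run-card holder with a red band on its card and on the plate's back, fallen on its back (frame turned +60 degrees about its y). Metal foot slab 75 long, 100 wide, 10 thick, and grey back plate 150 long, 100 wide, 5 thick, rigidly joined at 120 degrees along the heel edge. Origin: middle of that edge, which is on the bench. Standing: z up, foot along -x (underside z=0, top z=10), plate leaning back 30 degrees from vertical to +x; y along the width. 0.3 kg, most in the foot
- holder_green: Run-card holder with a green band on its card and on the plate's back, fallen on its back (frame turned +60 degrees about its y). Metal foot slab 75 long, 100 wide, 10 thick, and grey back plate 150 long, 100 wide, 5 thick, rigidly joined at 120 degrees along the heel edge. Origin: middle of that edge, which is on the bench. Standing: z up, foot along -x (underside z=0, top z=10), plate leaning back 30 degrees from vertical to +x; y along the width. 0.3 kg, most in the foot
- holder_blue: Run-card holder with a blue band on its card and on the plate's back, standing; leave it alone. Metal foot slab 75 long, 100 wide, 10 thick, and grey back plate 150 long, 100 wide, 5 thick, rigidly joined at 120 degrees along the heel edge. Origin: middle of that edge, which is on the bench. Standing: z up, foot along -x (underside z=0, top z=10), plate leaning back 30 degrees from vertical to +x; y along the width. 0.3 kg, most in the foot
- holder_red_foot (a point): Middle of the front edge of the red holder's foot, on its top face (75 from the heel). Fallen: the plate lies flat, the foot sticks up leaning 30 degrees outward, away from the plate, this point 70 above the bench. A push of about 1 N here, outward and down, turns it about the heel edge; after about 35 degrees it drops the last 25 onto its foot by itself; this point is then 10 above the bench.
- holder_green_foot (a point): Middle of the front edge of the green holder's foot, on its top face (75 from the heel). Fallen: the plate lies flat, the foot sticks up leaning 30 degrees outward, away from the plate, this point 70 above the bench. A push of about 1 N here, outward and down, turns it about the heel edge; after about 35 degrees it drops the last 25 onto its foot by itself; this point is then 10 above the bench.
- holder_blue_foot (a point): Middle of the front edge of the blue holder's foot, on its top face, 75 from the heel and 10 above the bench. It already stands; do not touch it.
- jar: A bystander, loose; leave it alone. Small amber sample jar with white cap, 38 diameter, 42 high; origin at the centre of its underside.
- cup: A bystander, loose; leave it alone. Small white ceramic crucible cup, 38 diameter, 34 high; origin at the centre of its underside.
- bottle: A bystander, loose; leave it alone. White plastic bottle with blue cap, 56 diameter, 120 high; origin at the centre of its underside.
- tin: A bystander, loose; leave it alone. Flat round aluminium tin, 68 diameter, 30 high; origin at the centre of its underside.
- spatula: A bystander, loose; leave it alone. Lab spatula with black handle lying on the bench, 160 long along its x; origin under its middle.
- mug: A bystander, loose; leave it alone. Blue ceramic mug, 76 diameter, 90 high; origin at the centre of its underside.
Not all that is in view belongs to the job. What is shaped like the holder_green but yellow is not meant.

How it is judged:
By the outcome, as a careful person would: the job done as asked, in the order asked, and still so for the second after the job is handed in, with the robot touching nothing.
It also fails if it takes over 48 s, if anything falls off the work surface, if the arm or the gripper's body presses on something with over 40 N, if the wrist force passes 120 N, or if a joint passes its speed limit or range.

## Robot

A 7-joint arm with a two-finger parallel gripper is mounted at the origin on the work surface. World frame = base frame: x ahead of the robot, y to its left, z up, the work surface at z = 0. Lengths are in mm, angles in rad, forces in N, time in s.
With the tool pointing down it reaches from about 400 to 850 mm from the base axis. Payload 6.9 kg.
Tool frame: the origin (TCP) lies on the centre line of the jaws, within the pads' length; the fingertips stand 17 mm ahead of it and the grasp point (between the pads) lies 2 mm behind it (tip_extent is the distance from the TCP to the fingertips, in mm); x points along the fingers, y is the direction in which the jaws open and shut, and the axes are right-handed (so a half turn about x gives the same grasp; the last joint's range is limited). The gripper opens to 85 mm and grips with 20 to 120 N. Pads are 22 mm wide; open, the fingers measure 114 mm over their backs; the gripper's body (76 mm by 85 mm) begins 54 mm behind the grasp point. The pads swing forward as they close: fully open they stand 13 mm farther back than shut.
Start: joints at [1.403, 0.507, -0.238, 1.5, 0.126, 1.149, -0.155], TCP at [168.965, -601.716, 248.275] pointing down, gripper open.
Joint ranges: [-3.08, 3.08], [-0.24, 2.05], [-1.43, 1.35], [0, 2.5], [-1.52, 4.66], [0.17, 1.96], [-2.89, 2.89]. Speed limits (rad/s): [2.39, 2.39, 3.14, 3.14, 3.14, 3.14, 3.14].

## Interface

Orientations are given as a unit quaternion [x, y, z, w].
In Python, from bench import read_state, snapshot, close_job, tip_extent gives the robot as it stands.
- The arm moves only by the tool drive_tool, never from a script. Its argument "targets" is a list of rows, each a list of 5 numbers: the closure, from 0 (fully open) to 1 (shut), then the shift along the tool's x, y, z in cm, then the turn about the tool's x in rad. In form: [[gripper, dx, dy, dz, twist], ...]. A call has 1 to 10 rows; each row is the pose to reach, as a shift and turn from the pose measured when the call began, along the tool's axes at that moment; what a row does not reach only later rows make up. A row lasts 1/10 s, in which the tool goes at most 50 mm and 8.59 degrees, less where a joint would pass 70% of its speed; a pose out of reach is approached as far as the arm can. A call with a gripper value outside its range is refused whole. The fingers move at their own pace and stop on an object; "force" is the grip in N (left out, the last holds). Time passes only in rows, so rows that repeat a pose let the fingers close. It gives the time, the measured TCP pose, the force and the opening at its end, in the units of the state.
- read_state(): the state, without advancing time (a new reading comes with each control period).
- snapshot(name): name is "scene" or "top" or "wrist"; returns a dict with "pixels" (384x512x3 uint8, blue, green, red), "fx", "fy", "cx", "cy" (pixels), "pose" (4x4, takes a point from camera to world coordinates). Camera axes: x right, y up, looking along -z (the intrinsics and any distortion apply to the point x, -y, -z); pixel columns grow to the right and rows downward; lengths in mm; the calibration is good to about 2 mm. A picture is of the moment at which its call begins. There is no depth.
- close_job(): hands the job in, once; it reports no verdict.
The state is a dict: "clock": time; "joints": joint angles; "joint_vel": joint speeds; "joint_torque": joint torques, N m; "tcp_pos": TCP position; "orientation": TCP orientation; "force": force on the tool from outside, world axes, zero at the start; "torque": the same for the moment, N m; "gripper_width": opening from 0.0 (shut) to 1.0 (fully open).
Only numpy, scipy, OpenCV 4.12 (cv2) and the standard library are available. Lean on these libraries where they do the work, as an engineer would, in place of code of your own. Each camera call takes 0.05 s, during which the arm holds its last target.

## Working session

There is one attempt and no reset: what is moved stays moved. The work goes in short steps, Python scripts to look and compute and a tool call to move; the robot and the scene stay as the last step left them, time stands still between calls to the robot, and variables do not carry over. Pictures are saved under pics/ and viewed, and the job is handed in when it is done.

Besides the shell and the picture viewer there is one more tool, called after "Request:" as a command line: name --pt "numbers of a row" for each row, then --argument value for the rest. drive_tool: Moves the arm, as the interface text tells. Its arguments: {"type":"object","properties":{"targets":{"type":"array"},"force":{"type":"number"}},"required":["targets"]}

```bash
mkdir -p pics; python3 - <<'E'
from bench import *
import cv2,pickle
s=read_state();print(s);print(tip_extent if not callable(tip_extent) else tip_extent())
for n in("scene","top"):
    d=snapshot(n);pickle.dump(d,open(f"pics/{n}.pkl","wb"));cv2.imwrite(f"pics/{n}0.png",d["pixels"]);print(n,d["fx"],d["cx"],d["cy"],d["pose"],d.keys())
E
```

```text
{'clock': 0.0, 'joints': array([ 1.40252641,  0.50834538, -0.23749002,  1.50113736,  0.12572029,
        1.14889113, -0.15480088]), 'joint_vel': array([-0.00079495,  0.00112113,  0.00067979,  0.00060422, -0.00142558,
        0.00155344,  0.00115004]), 'joint_torque': array([ 5.14619878e-04, -6.20605516e+01, -2.18618587e+00, -2.49655366e+01,
        1.27896326e-02,  1.20756106e-02, -1.74921820e-05]), 'tcp_pos': array([ 168.75089658, -601.29831672,  247.42219769]), 'orientation': array([-0.7003825 , -0.09711228,  0.70060226, -0.09586464]), 'force': array([-0.11351967,  0.8321247 ,  0.29760494]), 'torque': array([-0.06020774, -0.02890475,  0.02337037]), 'gripper_width': 1.0018638695779158}
17.0
scene 356.3679377461977 258.5572881125495 191.37424188326438 [[-7.82365995e-01 -4.56379915e-01  4.23816969e-01  1.21423458e+03]
 [ 6.22773729e-01 -5.65048430e-01  5.41177563e-01  8.00494033e+02]
 [-7.50545699e-03  6.87340997e-01  7.26296098e-01  1.09190363e+03]
 [ 0.00000000e+00  0.00000000e+00  0.00000000e+00  1.00000000e+00]] dict_keys(['pixels', 'fx', 'fy', 'cx', 'cy', 'pose'])
top 488.3097243185942 259.1694786568895 189.14804592935928 [[ 2.50290883e-02  9.98748684e-01 -4.32967668e-02  5.16270678e+02]
 [-9.99449390e-01  2.59433538e-02  2.06847661e-02  5.15846245e+01]
 [ 2.17821462e-02  4.27552063e-02  9.98848102e-01  1.54397955e+03]
 [ 0.00000000e+00  0.00000000e+00  0.00000000e+00  1.00000000e+00]] dict_keys(['pixels', 'fx', 'fy', 'cx', 'cy', 'pose'])
```

View pics/scene0.png

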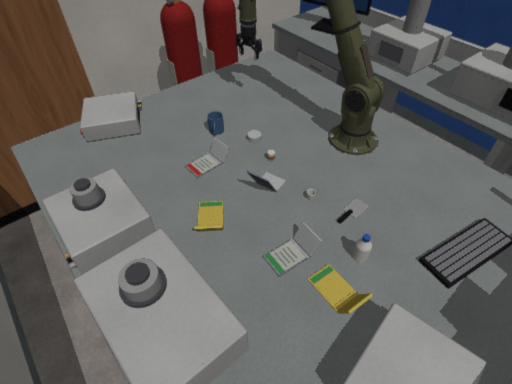

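View pics/top0.png

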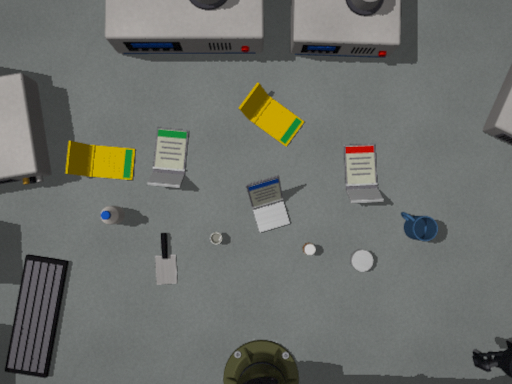

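```bash
python3 - <<'E'
import cv2,pickle,numpy as np
d=pickle.load(open("pics/top.pkl","rb"))["pixels"]
a=cv2.resize(d[120:215,135:205],None,fx=5.5,fy=5.5,interpolation=cv2.INTER_CUBIC)
b=cv2.resize(d[120:215,330:400],None,fx=5.5,fy=5.5,interpolation=cv2.INTER_CUBIC)
cv2.imwrite("pics/c1.png",np.hstack([a,b]));print(a.shape)
E
```

```text
(522, 385, 3)
```

View pics/c1.png

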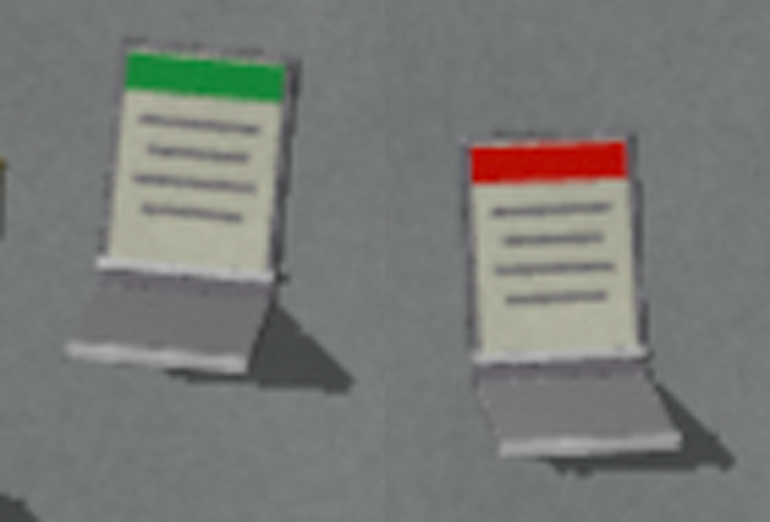

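```bash
cat > h.py <<'E'
import numpy as np
def proj(d,P):
    P=np.atleast_2d(P);T=np.linalg.inv(d["pose"]);c=P@T[:3,:3].T+T[:3,3]
    return np.c_[d["cx"]+d["fx"]*c[:,0]/-c[:,2], d["cy"]+d["fy"]*-c[:,1]/-c[:,2]]
M=np.array([[150,50,5],[150,-50,5],[-28.84,50,70],[-28.84,-50,70],[-37.5,50,65],[-37.5,-50,65]],float)
def place(p,M=M):
    x,y,a=p;c,s=np.cos(a),np.sin(a)
    return M@np.array([[c,-s,0],[s,c,0],[0,0,1]]).T+[x,y,0]
E
python3 - <<'E'
from h import *
import pickle,cv2
from scipy.optimize import least_squares
top=pickle.load(open("pics/top.pkl","rb"));sc=pickle.load(open("pics/scene.pkl","rb"))
obs={"green":np.array([[127,42],[298,60],[68,346],[247,361],[66,357],[245,373]])/5.5+[135,120],
"red":(np.array([[466,142],[633,135],[498,440],[682,432],[502,457],[682,447]])-[385,0])/5.5+[330,120]}
im=sc["pixels"].copy();big=cv2.resize(im,None,fx=1.5,fy=1.5)
big=cv2.resize(sc["pixels"][110:290,150:350],None,fx=4,fy=3.3)if 0 else cv2.resize(sc["pixels"][120:280,160:350],None,fx=4,fy=3.75)
big=cv2.resize(sc["pixels"][125:275,160:350],(760,600))
for k,o in obs.items():
    x0=[560,200 if k=="green" else -200,0]
    r=least_squares(lambda p:(proj(top,place(p))-o).ravel(),x0)
    print(k,r.x,np.round(r.fun.reshape(-1,2),1).tolist())
    p=place(r.x);print(np.round(p[2:4].mean(0)))
    for u,v in proj(sc,p): cv2.circle(big,(int((u+.5-160)*4),int((v+.5-125)*4)),3,(255,0,255),-1)
# bystanders rough
for n,uv,z in [("cup",(216,239),34),("jar",(310,249),42),("tin",(362,261),30),("mug",(420,229),90),("bluefoot",(270,217),10),("bottle",(109,214),120),("yellow",(115,160),5),("spat",(165,245),5)]:
    R=top["pose"];ray=R[:3,:3]@[(uv[0]-top["cx"])/top["fx"],-(uv[1]-top["cy"])/top["fy"],-1]
    print(n,np.round(R[:3,3]+ray*(z-R[2,3])/ray[2]))
cv2.imwrite("pics/c2.png",big)
E
```

```text
green [ 6.16873489e+02  3.07007282e+02 -7.93244772e-02] [[-0.4, -0.4], [0.1, -0.3], [-0.4, -0.6], [0.2, 0.1], [-0.0, 0.3], [0.5, 0.9]]
[588. 309.  70.]
red [ 5.85122433e+02 -3.06925645e+02  6.73621037e-02] [[-0.6, -1.1], [0.3, -1.1], [0.7, 0.5], [0.0, 0.6], [-0.2, 0.3], [-0.3, 0.7]]
[ 556. -309.   70.]
cup [425. 149.  34.]
jar [ 402. -140.   42.]
tin [ 367. -304.   30.]
mug [ 472. -463.   90.]
bluefoot [496. -16.  10.]
bottle [495. 455. 120.]
yellow [663. 475.   5.]
spat [401. 310.   5.]
```

View pics/c2.png

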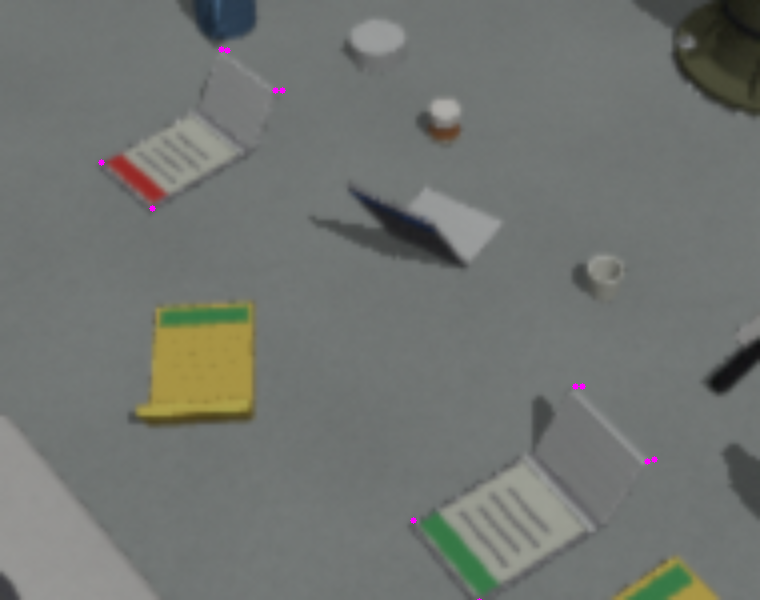

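```bash
cat >> h.py <<'E'
from scipy.spatial.transform import Rotation as R
RED=np.array([585.1,-306.9,0.067]); GRN=np.array([616.9,307.0,-0.079])
def shift(s,H,lx,tipz,ly=0,corner=True):
    "tool shift (cm) so that outward bottom edge of finger is at (lx,tipz) in holder frame"
    A=R.from_quat(s["orientation"]).as_matrix()
    c,sn=np.cos(H[2]),np.sin(H[2]); l=lx+(11 if corner else 0)
    t=np.array([H[0]+c*l-sn*ly,H[1]+sn*l+c*ly,tipz+17])
    return A.T@(t-s["tcp_pos"])/10
E
python3 - <<'E'
from h import *
from bench import *
s=read_state();A=R.from_quat(s["orientation"]).as_matrix();print(A.round(3))
print(shift(s,RED,30,180).round(2))
for H in(RED,GRN): print("z yaw vs holder x", np.degrees(np.arctan2(A[1,2],A[0,2])-H[2]))
E
```

```text
[[-0.     0.27  -0.963]
 [ 0.002 -0.963 -0.27 ]
 [-1.    -0.002  0.   ]]
[  5.07 -16.24 -52.05]
z yaw vs holder x -168.1480551089045
z yaw vs holder x -159.78287129999444
```

Request:
drive_tool --pt "1 0 -1 -4 0" --pt "1 0 -2.4 -8 0.05" --pt "1 0 -3.8 -12 0.1" --pt "1 0 -5 -16 0.15" --pt "1 0 -6.2 -20 0.2" --pt "1 0 -7.5 -24 0.207" --pt "1 0 -8.7 -28 0.207" --pt "1 0 -10 -32 0.207" --pt "1 0 -11.2 -36 0.207" --pt "1 0 -12.5 -40 0.207"

```text
clock: 1.1
tcp_pos: [521.2, -371.8, 247.3]
orientation: [-0.706, -0.024, 0.707, -0.023]
force: [-0.1, 0.2, 0.1]
gripper_width: 0.0
```

```bash
python3 - <<'E'
from h import *
from bench import *
s=read_state();A=R.from_quat(s["orientation"]).as_matrix();print(A.round(3),s["joints"].round(2),s["clock"],s["force"])
print(shift(s,RED,10,150).round(2))
E
```

```text
[[-0.001  0.067 -0.998]
 [ 0.002 -0.998 -0.067]
 [-1.    -0.002  0.001]] [ 0.72  0.53 -0.23  1.46  0.13  1.17 -1.04] 1.1 [-0.06724418  0.19693454  0.06067347]
[ 8.03 -6.03 -8.92]
```

Request:
drive_tool --pt "1 0 -2.5 -3.5 0" --pt "1 1 -5 -7 0" --pt "1 3 -6.03 -8.9 0" --pt "1 5.5 -6.03 -8.92 0" --pt "1 7 -6.03 -8.92 0" --pt "1 8 -6.03 -8.92 0" --pt "1 8.03 -6.03 -8.92 0"

```text
clock: 1.8
tcp_pos: [605.2, -305.3, 165.3]
orientation: [-0.705, -0.025, 0.708, -0.022]
force: [0.1, -0.3, 0.4]
gripper_width: 0.003
```

```bash
python3 - <<'E'
from h import *
from bench import *
import cv2
s=read_state();print(s["clock"],s["force"])
print(shift(s,RED,0,62).round(2))
t=snapshot("top")["pixels"];w=snapshot("wrist")["pixels"];c=snapshot("scene")["pixels"]
a=cv2.resize(t[110:230,320:420],(400,480));b=cv2.resize(c[100:220,170:270],(400,480))
cv2.imwrite("pics/d1.png",np.hstack([a,b]));cv2.imwrite("pics/w1.png",w)
for th in(60,55,50,45,40,35,30,25,20,15,10):
    q=np.radians(th)
    print(th,shift(s,RED,-65*np.cos(q)+10*np.sin(q),65*np.sin(q)+10*np.cos(q)).round(2))
E
```

```text
1.8 [ 0.13444922 -0.31976421  0.40858075]
[8.63 0.05 0.88]
60 [8.71 0.06 3.26]
55 [8.94 0.06 3.79]
50 [9.22 0.06 4.29]
45 [9.54 0.06 4.76]
40 [9.9  0.06 5.21]
35 [10.3   0.06  5.62]
30 [10.73  0.06  6.  ]
25 [11.2   0.07  6.34]
20 [11.69  0.07  6.63]
15 [12.2   0.07  6.88]
10 [12.74  0.07  7.09]
```

View pics/d1.png

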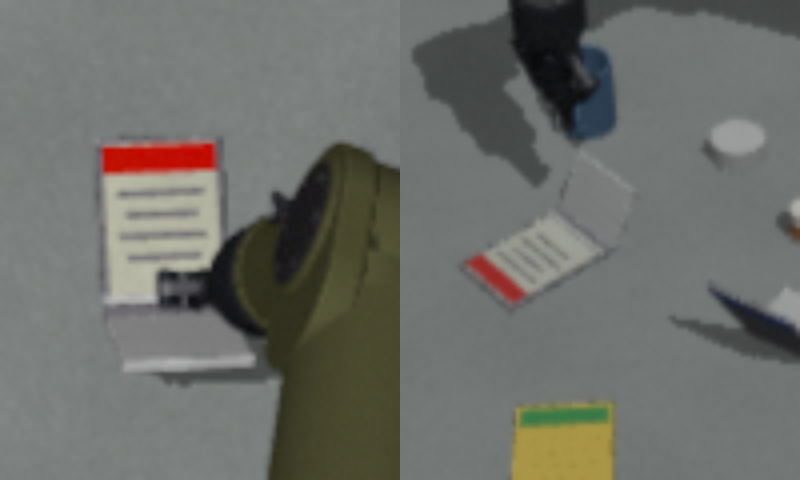

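View pics/w1.png

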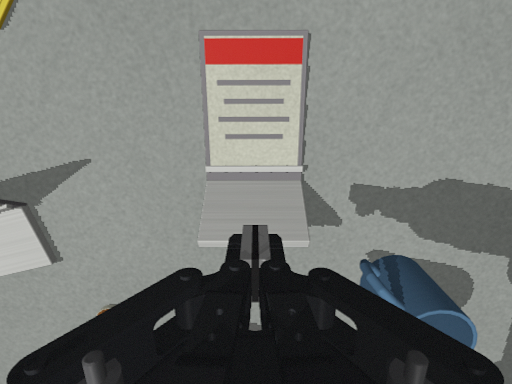

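Request:
drive_tool --pt "1 2 0.05 0.3 0" --pt "1 4.5 0.05 0.8 0" --pt "1 7 0.05 0.9 0" --pt "1 8.3 0.05 0.9 0" --pt "1 8.63 0.06 1.3 0" --pt "1 8.68 0.06 1.8 0" --pt "1 8.68 0.06 2.2 0" --pt "1 8.68 0.06 2.5 0" --pt "1 8.68 0.06 2.6 0"

```text
clock: 2.85
tcp_pos: [580.4, -308.5, 82.2]
orientation: [0.707, 0.023, -0.706, 0.023]
force: [0.2, 0.2, -0.2]
gripper_width: 0.004
```

```bash
python3 - <<'E'
from h import *
from bench import *
import cv2
s=read_state();print(s["clock"],s["force"],s["tcp_pos"])
t=snapshot("top")["pixels"];w=snapshot("wrist")["pixels"];c=snapshot("scene")["pixels"]
a=cv2.resize(c[100:220,170:270],(400,480));b=cv2.resize(w,(400,300))
b=np.vstack([b,np.zeros((180,400,3),np.uint8)])
cv2.imwrite("pics/d2.png",np.hstack([a,b]))
s=read_state();print(s["force"],s["tcp_pos"])
for th in range(65,0,-5):
    q=np.radians(th)
    print(th,shift(s,RED,-65*np.cos(q)+10*np.sin(q),65*np.sin(q)+10*np.cos(q)).round(2))
E
```

```text
2.85 [ 0.16471444  0.19950758 -0.2479141 ] [ 580.42364357 -308.53153062   82.15651508]
[-0.22565547 -0.31724054 -0.17146557] [ 580.71031142 -308.20206591   81.64725599]
65 [ 0.15 -0.1   0.29]
60 [ 0.33 -0.1   0.84]
55 [ 0.57 -0.1   1.36]
50 [ 0.84 -0.1   1.87]
45 [ 1.16 -0.1   2.34]
40 [ 1.52 -0.1   2.79]
35 [ 1.91 -0.1   3.21]
30 [ 2.35 -0.1   3.58]
25 [ 2.81 -0.09  3.92]
20 [ 3.3  -0.09  4.22]
15 [ 3.81 -0.09  4.48]
10 [ 4.35 -0.09  4.68]
5 [ 4.9  -0.09  4.85]
```

View pics/d2.png

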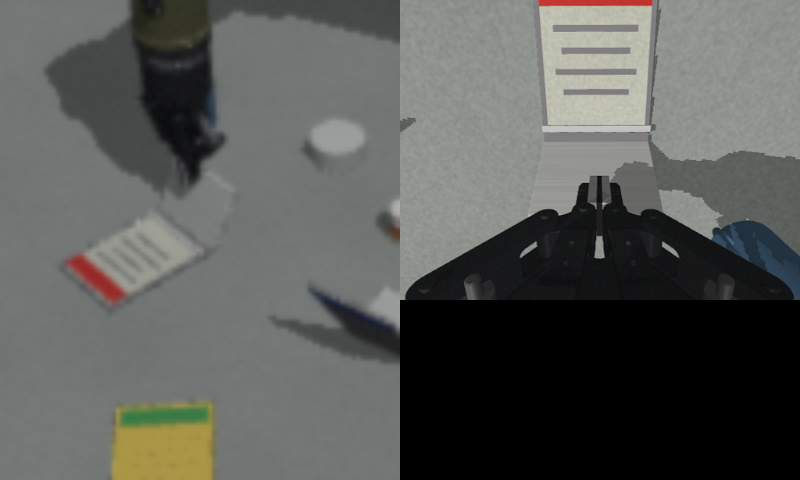

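Request:
drive_tool --pt "1 0.2 -0.1 0.4 0" --pt "1 0.33 -0.1 0.84 0" --pt "1 0.45 -0.1 1.1 0" --pt "1 0.57 -0.1 1.36 0" --pt "1 0.7 -0.1 1.6 0" --pt "1 0.84 -0.1 1.87 0" --pt "1 1.0 -0.1 2.1 0" --pt "1 1.16 -0.1 2.34 0" --pt "1 1.34 -0.1 2.57 0" --pt "1 1.52 -0.1 2.79 0"

```text
clock: 4.0
tcp_pos: [552.6, -309.1, 66.2]
orientation: [0.707, 0.024, -0.706, 0.023]
force: [0.7, 0.0, 0.5]
gripper_width: 0.003
```

```bash
cat > look.py <<'E'
import sys
from h import *
from bench import *
import cv2
H,sl,n=(RED,(100,220,170,270),sys.argv[2]) if sys.argv[1]=="r" else (GRN,(190,310,245,345),sys.argv[2])
s=read_state();print(s["clock"],s["force"],s["tcp_pos"])
w=snapshot("wrist")["pixels"];c=snapshot("scene")["pixels"]
a=cv2.resize(c[sl[0]:sl[1],sl[2]:sl[3]],(400,480));b=cv2.resize(w,(400,300))
b=np.vstack([b,np.zeros((180,400,3),np.uint8)])
cv2.imwrite(f"pics/{n}.png",np.hstack([a,b]))
s=read_state();print(s["force"],s["tcp_pos"])
for th in range(65,0,-5):
    q=np.radians(th)
    print(th,shift(s,H,-65*np.cos(q)+10*np.sin(q),65*np.sin(q)+10*np.cos(q)).round(2))
E
python3 look.py r d3
```

```text
4.0 [0.7236858  0.00212965 0.53074782] [ 552.562926   -309.09167399   66.21076798]
[-0.1676374   0.76988021 -0.14308336] [ 552.16641306 -309.16139515   66.01939495]
65 [-1.41 -0.01 -2.56]
60 [-1.23 -0.01 -2.02]
55 [-1.   -0.01 -1.49]
50 [-0.72 -0.01 -0.99]
45 [-0.4  -0.01 -0.51]
40 [-0.04 -0.01 -0.06]
35 [ 0.35 -0.    0.35]
30 [ 0.79 -0.    0.73]
25 [ 1.25 -0.    1.07]
20 [ 1.74 -0.    1.36]
15 [ 2.25 -0.    1.62]
10 [2.79 0.   1.83]
5 [3.34 0.   1.99]
```

View pics/d3.png

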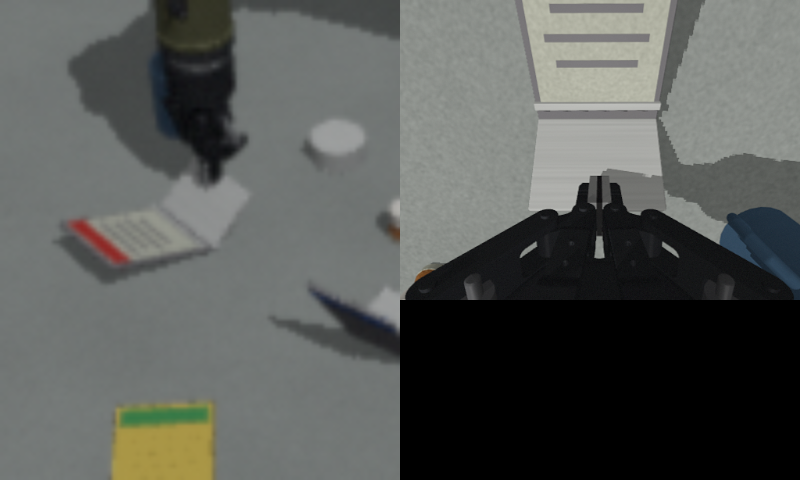

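The red plate is lifting as its foot is pushed over, with the heel staying in place. I'll keep following the arc.

Request:
drive_tool --pt "1 0.16 0 0.15 0" --pt "1 0.35 0 0.35 0" --pt "1 0.57 0 0.54 0" --pt "1 0.79 0 0.73 0" --pt "1 1.02 0 0.9 0" --pt "1 1.25 0 1.07 0" --pt "1 1.5 0 1.22 0" --pt "1 1.74 0 1.36 0" --pt "1 1.9 0 1.43 0" --pt "1 1.9 0 1.43 0"

```text
clock: 5.1
tcp_pos: [537.6, -310.0, 46.7]
orientation: [-0.707, -0.024, 0.707, -0.023]
force: [0.2, -0.9, -0.1]
gripper_width: 0.0
```

```bash
python3 look.py r d4|head -2
```

```text
5.1 [ 0.23233266 -0.85720596 -0.05261953] [ 537.64885484 -309.97702743   46.74300211]
[-0.25374237 -0.33449359  0.95817589] [ 537.96989425 -310.05252658   47.06367637]
```

View pics/d4.png

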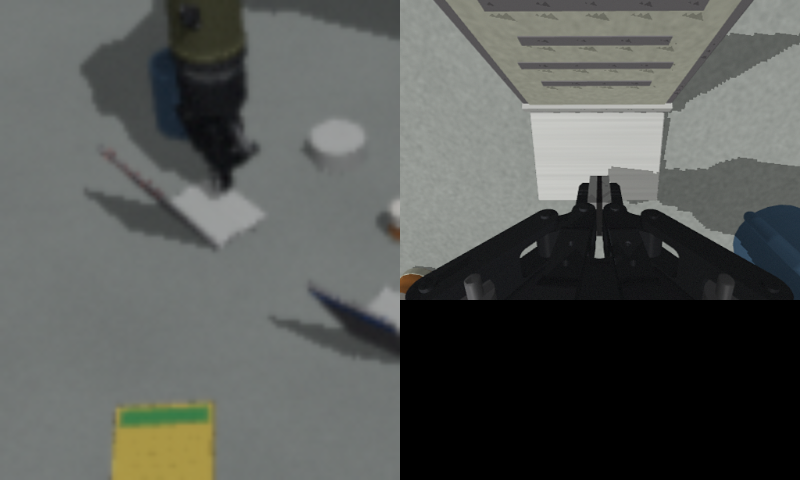

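Request:
drive_tool --pt "1 -1 0 -0.1 0" --pt "1 -3 0 -0.1 0" --pt "1 -7 0 0 0" --pt "1 -11 0 0 0" --pt "1 -15 0 0 0" --pt "1 -18 0 0 0" --pt "1 -20 0 0 0" --pt "1 -20 0 0 0"

```text
clock: 6.0
tcp_pos: [539.5, -310.7, 251.5]
orientation: [0.709, 0.022, -0.705, 0.024]
force: [0.2, 0.5, -0.0]
gripper_width: -0.0
```

```bash
python3 - <<'E'
from h import *
from bench import *
import cv2
c=snapshot("scene");s=read_state();print(s["clock"],s["tcp_pos"],s["force"])
S=np.array([[0,50,0],[0,-50,0],[-75,50,10],[-75,-50,10],[75,50,130],[75,-50,130]],float)
b=cv2.resize(c["pixels"][100:220,170:270],(600,600))
b=cv2.resize(c["pixels"][100:220,160:280],(600,600))
for u,v in proj(c,place(RED,S)): cv2.circle(b,(int((u+.5-160)*5),int((v+.5-100)*5)),3,(255,0,255),-1)
cv2.imwrite("pics/d5.png",b)
print(shift(s,GRN,10,180).round(2))
E
```

```text
6.05 [ 538.6507122  -310.44196361  249.24154976] [-0.25183908  0.04198274 -0.43534672]
[  5.21 -60.8  -13.93]
```

View pics/d5.png

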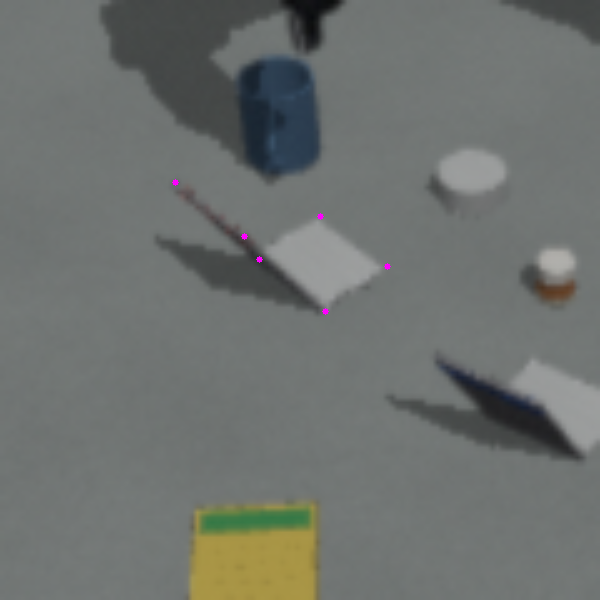

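Red now stands where the model predicts, within about 2 mm. Next is green.

Request:
drive_tool --pt "1 0 -3 -0.7 0" --pt "1 0 -7 -1.6 0.03" --pt "1 0 -11 -2.5 0.06" --pt "1 0 -15 -3.5 0.1" --pt "1 0 -19 -4.4 0.146" --pt "1 0 -23 -5.3 0.146" --pt "1 0 -27 -6.2 0.146" --pt "1 0 -31 -7.1 0.146" --pt "1 0 -35 -8 0.146" --pt "1 0 -38 -8.7 0.146"

```text
clock: 7.05
tcp_pos: [599.7, 77.8, 248.0]
orientation: [0.707, -0.027, -0.706, -0.028]
force: [0.7, 0.1, -0.6]
gripper_width: -0.004
```

```bash
python3 - <<'E'
from h import *
from bench import *
s=read_state();A=R.from_quat(s["orientation"]).as_matrix();print(s["tcp_pos"],s["joints"].round(2),s["clock"],s["force"])
print(shift(s,GRN,5,100).round(2),np.degrees(np.arctan2(-A[1,2],-A[0,2])-GRN[2]))
E
```

```text
[599.72276166  77.76043324 248.04040363] [ 0.    0.48 -0.27  1.56  0.14  1.12 -1.95] 7.05 [ 0.67029206  0.11118506 -0.59103148]
[ 13.11 -22.98  -1.52] 0.08338308861144889
```

Request:
drive_tool --pt "1 0 -4 -0.3 0" --pt "1 0 -8.5 -0.6 0" --pt "1 0 -13 -0.9 0" --pt "1 0 -17 -1.2 0" --pt "1 0 -20.5 -1.5 0" --pt "1 1 -22.5 -1.5 0" --pt "1 4 -23 -1.5 0" --pt "1 8 -23 -1.5 0" --pt "1 11 -23 -1.5 0" --pt "1 13 -23 -1.5 0"

```text
clock: 8.05
tcp_pos: [631.0, 303.8, 113.7]
orientation: [-0.705, 0.029, 0.708, 0.026]
force: [0.1, 0.1, -0.4]
gripper_width: 0.003
```

```bash
python3 look.py g e1; python3 - <<'E'
from h import *
from bench import *
s=read_state();print(shift(s,GRN,0,62).round(2))
E
```

```text
8.05 [ 0.07712126  0.08250253 -0.40439526] [631.01688556 303.76841969 113.693026  ]
[0.17034206 0.47618203 0.47623997] [630.38907789 303.3977988  113.15331042]
65 [ 3.31 -0.27  2.1 ]
60 [ 3.5  -0.27  2.64]
55 [ 3.73 -0.27  3.16]
50 [ 4.01 -0.27  3.66]
45 [ 4.33 -0.28  4.14]
40 [ 4.7  -0.28  4.58]
35 [ 5.09 -0.28  5.  ]
30 [ 5.53 -0.28  5.37]
25 [ 5.99 -0.29  5.71]
20 [ 6.48 -0.29  6.  ]
15 [ 7.   -0.29  6.25]
10 [ 7.54 -0.29  6.46]
5 [ 8.09 -0.3   6.62]
[ 3.42 -0.27  0.25]
```

View pics/e1.png

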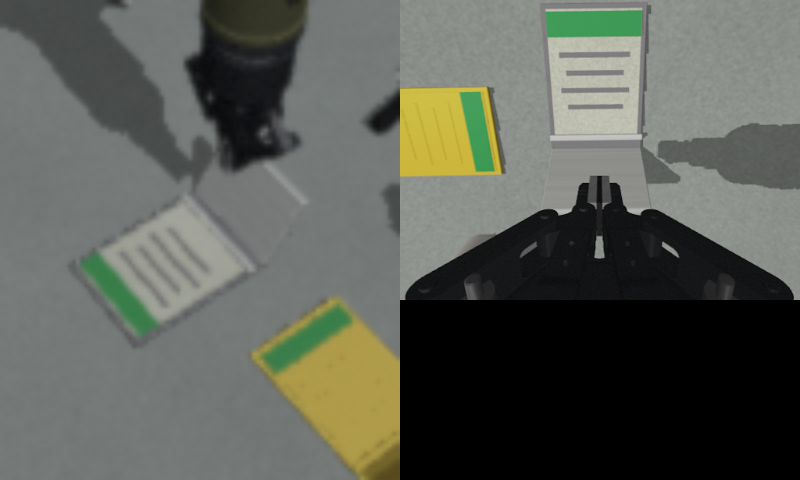

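Request:
drive_tool --pt "1 1.5 -0.2 0.2 0" --pt "1 3 -0.27 0.3 0" --pt "1 3.35 -0.27 0.7 0" --pt "1 3.42 -0.27 1.2 0" --pt "1 3.42 -0.27 1.6 0" --pt "1 3.42 -0.27 1.9 0" --pt "1 3.42 -0.27 2.0 0" --pt "1 3.42 -0.27 2.0 0"

```text
clock: 8.95
tcp_pos: [610.5, 307.7, 79.7]
orientation: [-0.705, 0.029, 0.708, 0.026]
force: [0.3, -0.4, -0.3]
gripper_width: 0.001
```

```bash
python3 look.py g e2
```

```text
8.95 [ 0.34191849 -0.39956949 -0.2652853 ] [610.54553204 307.69496727  79.66479107]
[ 0.23983424 -0.79632532  0.2034082 ] [610.71772452 307.49009129  79.3565464 ]
65 [-0.08  0.    0.12]
60 [ 0.11 -0.    0.66]
55 [ 0.34 -0.    1.19]
50 [ 0.62 -0.    1.69]
45 [ 0.94 -0.01  2.16]
40 [ 1.3  -0.01  2.61]
35 [ 1.7  -0.01  3.02]
30 [ 2.14 -0.01  3.4 ]
25 [ 2.6  -0.01  3.74]
20 [ 3.09 -0.02  4.03]
15 [ 3.61 -0.02  4.28]
10 [ 4.14 -0.02  4.49]
5 [ 4.7  -0.03  4.64]
```

View pics/e2.png

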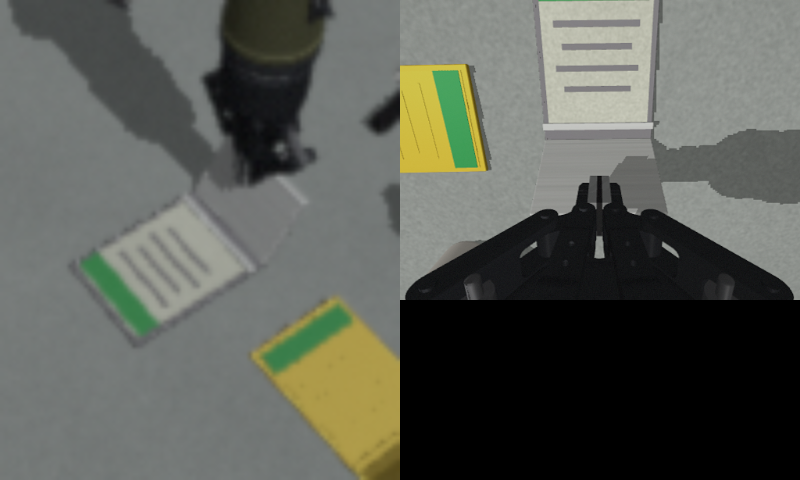

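Request:
drive_tool --pt "1 0.05 0 0.3 0" --pt "1 0.11 0 0.66 0" --pt "1 0.22 0 0.93 0" --pt "1 0.34 0 1.19 0" --pt "1 0.48 0 1.44 0" --pt "1 0.62 0 1.69 0" --pt "1 0.78 0 1.93 0" --pt "1 0.94 0 2.16 0" --pt "1 1.12 0 2.39 0" --pt "1 1.3 0 2.61 0"

```text
clock: 10.05
tcp_pos: [584.4, 309.5, 66.3]
orientation: [-0.705, 0.029, 0.708, 0.026]
force: [0.7, -0.6, -0.5]
gripper_width: 0.001
```

```bash
python3 look.py g e3
```

```text
10.05 [ 0.6855771  -0.5855677  -0.51684254] [584.38252342 309.53776409  66.30324833]
[-0.18039229 -0.21465802 -0.79870424] [584.0005997  309.53527226  66.1285435 ]
65 [-1.42  0.   -2.55]
60 [-1.23  0.   -2.01]
55 [-0.99 -0.   -1.48]
50 [-0.72 -0.   -0.98]
45 [-0.39 -0.   -0.51]
40 [-0.03 -0.01 -0.06]
35 [ 0.37 -0.01  0.35]
30 [ 0.8  -0.01  0.72]
25 [ 1.27 -0.01  1.06]
20 [ 1.76 -0.02  1.36]
15 [ 2.27 -0.02  1.61]
10 [ 2.81 -0.02  1.81]
5 [ 3.36 -0.03  1.97]
```

View pics/e3.png

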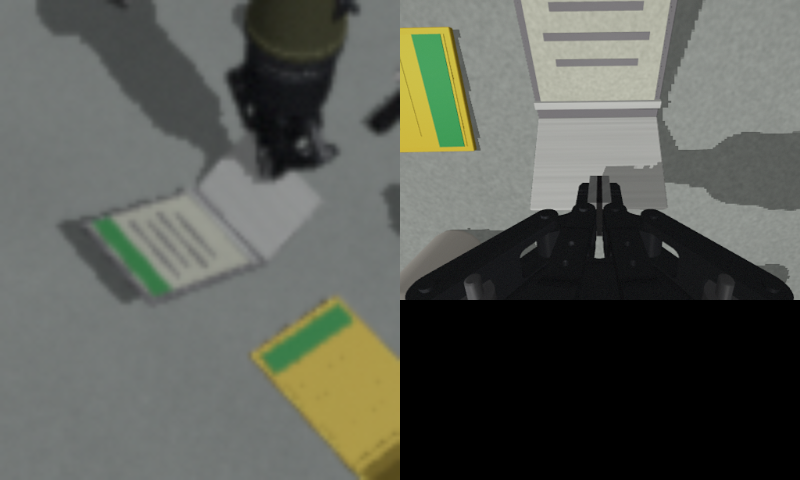

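Request:
drive_tool --pt "1 0.17 0 0.15 0" --pt "1 0.37 0 0.35 0" --pt "1 0.58 0 0.54 0" --pt "1 0.8 0 0.72 0" --pt "1 1.03 0 0.89 0" --pt "1 1.27 0 1.06 0" --pt "1 1.5 0 1.21 0" --pt "1 1.76 0 1.36 0" --pt "1 1.9 0 1.43 0" --pt "1 1.9 0 1.43 0"

```text
clock: 11.15
tcp_pos: [569.4, 310.6, 47.0]
orientation: [-0.704, 0.029, 0.709, 0.026]
force: [-0.1, -0.0, 0.0]
gripper_width: -0.002
```

```bash
python3 look.py g e4|head -2
```

```text
11.15 [-0.09613033 -0.03684685  0.04883016] [569.43982879 310.55155913  46.96327276]
[-0.08074667 -0.60478598  0.04669112] [569.74257312 310.56494593  47.25897208]
```

View pics/e4.png

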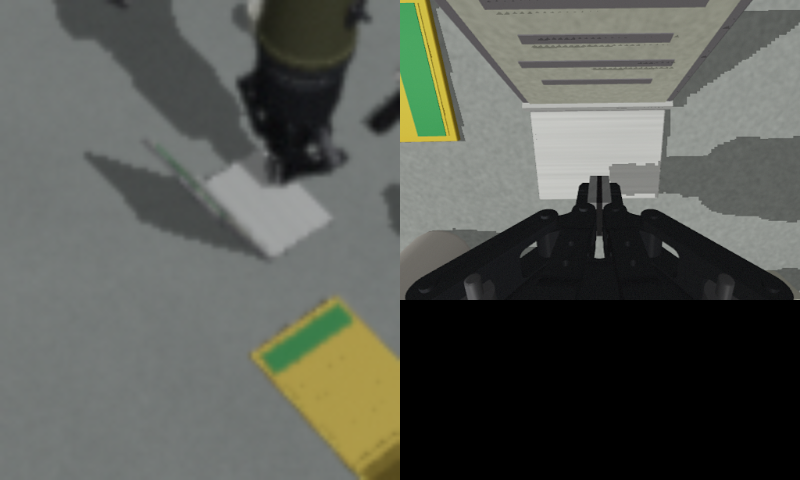

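Request:
drive_tool --pt "1 -1 0 -0.1 0" --pt "1 -3 0 -0.1 0" --pt "1 -7 0 0 0" --pt "1 -11 0 0 0" --pt "1 -15 0 0 0" --pt "1 -18 0 0 0" --pt "1 -20 0 0 0" --pt "1 -20 0 0 0"

```text
clock: 12.05
tcp_pos: [572.2, 312.4, 251.9]
orientation: [0.707, -0.028, -0.707, -0.027]
force: [0.0, 0.5, 0.1]
gripper_width: -0.001
```

```bash
python3 - <<'E'
from h import *
from bench import *
import cv2
c=snapshot("scene");t=snapshot("top");s=read_state();print(s["clock"],s["tcp_pos"],s["force"],s["joint_vel"].max())
S=np.array([[0,50,0],[0,-50,0],[-75,50,10],[-75,-50,10],[75,50,130],[75,-50,130]],float)
b=cv2.resize(c["pixels"][110:270,150:360],(788,600))
for H in(RED,GRN):
  for u,v in proj(c,place(H,S)): cv2.circle(b,(int((u+.5-150)*3.75),int((v+.5-110)*3.75)),2,(255,0,255),-1)
cv2.imwrite("pics/f1.png",b);cv2.imwrite("pics/f2.png",t["pixels"])
E
```

```text
12.15 [570.94567139 311.38677694 247.83382234] [ 0.45791193  0.23256887 -0.22352058] 0.02818876000909929
```

View pics/f1.png

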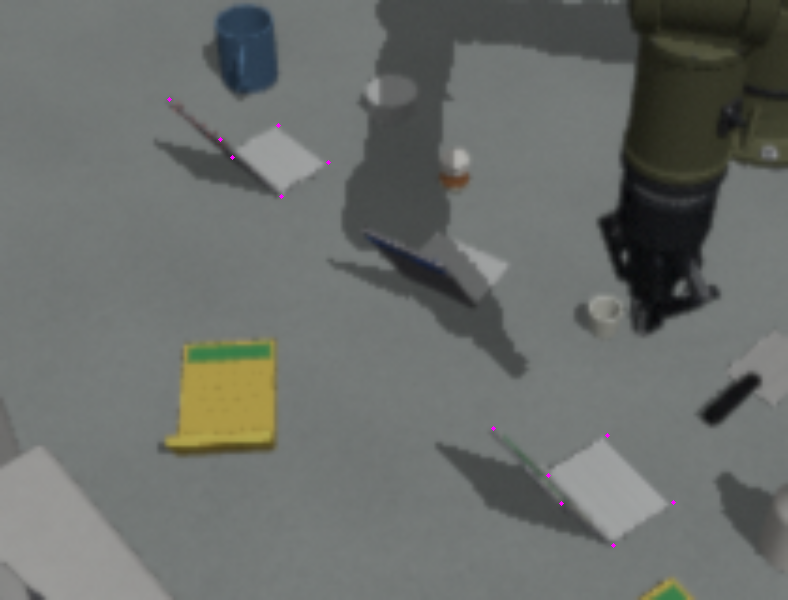

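View pics/f2.png

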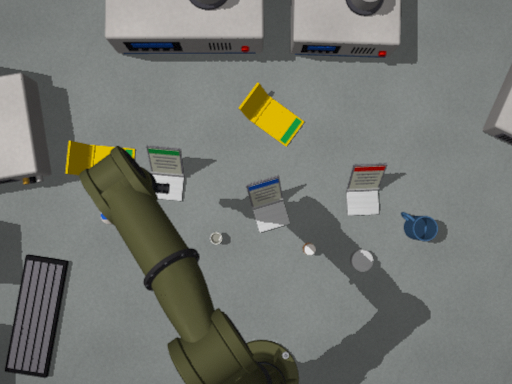

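Both holders stand where they fell, nothing else has moved, and the arm is clear.

```bash
python3 -c "
from bench import *
print(close_job())"
```

```text
the job is handed in; nothing more can be done
None
```

I tipped the red holder and then the green one back onto its foot, pushing the raised foot over and down with shut fingertips. The job was handed in at about 12 s of the 48 s allowed.

- **Position:** In the final scene picture both holders stand within about 2–3 mm of where they should be if the heel edge stayed put.
- **Force:** Wrist force never read above about 1.1 N, close to the sensor noise.
- **Everything else:** The blue holder, the bystanders and the yellow lookalikes show no movement by eye. In the last top view the arm partly covers the bottle and one yellow lookalike.
- **Arm at hand-in:** The arm stood clear, with the fingertips about 230 mm above the bench.

No check failed or disagreed.

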